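Put samples, reagents and labels back in their trays

TASK

The field test is over: sort the five things standing to the right of the instrument case into the three shallow trays on the left. Red-lidded cup in the red-marked bay of the blue tray, yellow-lidded cup in its yellow-marked bay, one reagent vial in each bay of the black tray (either way round), and the label roll flat in the orange tray. Set each one down upright on the tray's floor without dropping it or knocking anything over, leave the marker pen and the pipette-tip boxes where they are, and let go of everything.

Things in the scene. Friction and masses are not known exactly. Their poses are not given: they have to be found in the camera images.
- red_cup_mid (a point): white sample cup with a wide red screw lid, standing upright and closed; 58 mm tall, lid 50 mm across and 10 mm high at the top, body tapering, at most 44 mm across, below it. The point is on its axis half-way up, 29 mm above its foot; z is up. About 60 g. Grip it round the lid or high on the body.
- yellow_cup_mid (a point): white sample cup with a wide yellow screw lid, standing upright and closed; 58 mm tall, lid 50 mm across and 10 mm high at the top, body tapering, at most 44 mm across, below it. The point is on its axis half-way up, 29 mm above its foot; z is up. About 60 g. Grip it round the lid or high on the body.
- green_vial_mid (a point): small glass reagent vial with a white screw cap and a green band on its label, standing upright; 50 mm tall, 23 mm across (cap 20 mm across, the top 14 mm). The point is on its axis half-way up, 25 mm above its foot; z is up. About 22 g. Grip it in its upper half.
- orange_vial_mid (a point): small glass reagent vial with a white screw cap and a orange band on its label, standing upright; 50 mm tall, 23 mm across (cap 20 mm across, the top 14 mm). The point is on its axis half-way up, 25 mm above its foot; z is up. About 22 g. Grip it in its upper half.
- labels_mid (a point): roll of white labels with a brown core, lying flat; 61 mm across, 30 mm high. The point is on its axis half-way up, 15 mm above its foot; z is up. About 50 g. Grip it across its full width, in its upper half.
- cup_tray: shallow blue tray, fixed to the worktop, 68 x 134 mm, 8 mm high, its long side along its y axis. Origin: centre of the underside; z up. Two square bays 60 x 60 mm inside, floor 3 mm above the underside, walls to 8 mm: the bay with a red disc on its floor is centred 33 mm from the origin along +y, the bay with a yellow disc 33 mm along -y.
- vial_tray: shallow black tray, fixed to the worktop, 54 x 106 mm, 8 mm high, its long side along its y axis. Origin: centre of the underside; z up. Two square bays 46 x 46 mm inside, floor 3 mm above the underside, walls to 8 mm, each with a grey disc on its floor, centred 26 mm from the origin along +y and -y.
- roll_tray: square orange tray, fixed to the worktop, 92 x 92 mm, with lips 4 mm thick and 8 mm high at its corners only (84 mm between opposite lips) and a dark round pad in the middle. Origin: centre of the underside; z up; floor 3 mm above the underside.
- pen: bystander: grey marker pen with a black cap, 137 mm long (along its y axis), 11 mm thick, lying loose at the right front of the worktop. Origin: centre of its underside. Leave it alone.
- tip_box_blue: bystander: loose white box of blue pipette tips with its clear lid shut, 91 x 127 mm, 98 mm high, the middle and largest of three such boxes in a row behind the things to be sorted. Origin: centre of its underside. Leave it alone.
Things that resemble listed ones, but are neither listed nor needed, are in the scene too. Leave any green or turquoise look-alike of the part that bears yellow_cup_mid alone. There is more than one size of the roll_tray; the one meant has the size given above.

How it is judged:
At the end, for the whole second after the job is handed in: Both cups in the bays of their colour, one vial in each black bay, roll in the orange tray: each within 14 mm of the bay centre along both tray axes, within 5 mm of floor height, upright within 7 degrees, slower than 20 mm/s, touched by no finger (x of red_cup_mid in the frame of cup_tray between -0.014 and 0.014 m and y of red_cup_mid in the frame of cup_tray between 0.019 and 0.047 m and z of red_cup_mid in the frame of cup_tray between 0.027 and 0.037 m and x of yellow_cup_mid in the frame of cup_tray between -0.014 and 0.014 m and y of yellow_cup_mid in the frame of cup_tray between -0.047 and -0.019 m and z of yellow_cup_mid in the frame of cup_tray between 0.027 and 0.037 m and x of labels_mid in the frame of roll_tray between -0.014 and 0.014 m and y of labels_mid in the frame of roll_tray between -0.014 and 0.014 m and z of labels_mid in the frame of roll_tray between 0.013 and 0.023 m and (((x of green_vial_mid in the frame of vial_tray between -0.014 and 0.014 m and y of green_vial_mid in the frame of vial_tray between 0.012 and 0.04 m and z of green_vial_mid in the frame of vial_tray between 0.023 and 0.033 m) and (x of orange_vial_mid in the frame of vial_tray between -0.014 and 0.014 m and y of orange_vial_mid in the frame of vial_tray between -0.04 and -0.012 m and z of orange_vial_mid in the frame of vial_tray between 0.023 and 0.033 m)) or ((x of green_vial_mid in the frame of vial_tray between -0.014 and 0.014 m and y of green_vial_mid in the frame of vial_tray between -0.04 and -0.012 m and z of green_vial_mid in the frame of vial_tray between 0.023 and 0.033 m) and (x of orange_vial_mid in the frame of vial_tray between -0.014 and 0.014 m and y of orange_vial_mid in the frame of vial_tray between 0.012 and 0.04 m and z of orange_vial_mid in the frame of vial_tray between 0.023 and 0.033 m))) and angle between each of red_cup_mid, yellow_cup_mid, green_vial_mid, orange_vial_mid, labels_mid's own z axis and vertical below 0.12 rad and linear speed of each of red_cup, yellow_cup, green_vial, orange_vial, labels below 0.02 m/s and contact force between the fingers and red_cup below 0.05 N and contact force between the fingers and yellow_cup below 0.05 N and contact force between the fingers and green_vial below 0.05 N and contact force between the fingers and orange_vial below 0.05 N and contact force between the fingers and labels below 0.05 N).
It fails at once if one of the five things is tipped over (more than 35 degrees) (angle between any of red_cup_mid, yellow_cup_mid, green_vial_mid, orange_vial_mid, labels_mid's own z axis and vertical above 0.61 rad).
It fails at once if one of the five things is let go more than 35 mm above the worktop (dropped, or left on top of something) ((height (world z) of red_cup_mid above 0.064 m and contact force between the fingers and red_cup below 0.02 N) or (height (world z) of yellow_cup_mid above 0.064 m and contact force between the fingers and yellow_cup below 0.02 N) or (height (world z) of green_vial_mid above 0.06 m and contact force between the fingers and green_vial below 0.02 N) or (height (world z) of orange_vial_mid above 0.06 m and contact force between the fingers and orange_vial below 0.02 N) or (height (world z) of labels_mid above 0.05 m and contact force between the fingers and labels below 0.02 N)).
It fails at once if the marker pen is shifted by more than 20 mm (distance of pen from where it was at the start of the episode above 0.02 m).
It fails at once if the tip box is shifted by more than 20 mm (distance of tip_box_blue from where it was at the start of the episode above 0.02 m).
It also fails if it takes over 136 s, if anything falls off the work surface, if the arm or the gripper's body presses on something with over 40 N, if the wrist force passes 120 N, or if a joint passes its speed limit or range.

ROBOT

A 6-joint arm with a two-finger parallel gripper is mounted at the origin on a cart in front of the work surface, level with it; the furniture and walls round the work are solid. World frame = base frame: x ahead of the robot, y to its left, z up, the work surface at z = 0. Lengths are in m, angles in rad, forces in N, time in s.
With the tool pointing down it reaches from about 0.325 to 0.9 m from the base axis. Payload 6.1 kg.
Tool frame: the origin (TCP) lies midway between the tips of the shut fingers; the grasp point (between the pads) lies 19 mm behind it; z points along the fingers, y is the line along which they close (so a half turn about z gives the same grasp; the last joint's range is limited). The gripper opens to 85 mm and grips with 20 to 120 N. Pads are 22 mm wide; open, the fingers measure 114 mm over their backs; the gripper's body (76 mm by 85 mm) begins 54 mm behind the grasp point. The pads swing forward as they close: fully open they stand 13 mm farther back than shut.
Start: joints at [-1.339, 0.22, 1.526, -0, 1.395, -0.126], TCP at [0.219, -0.585, 0.231] pointing down, gripper open.
Joint ranges: [-2.98, 2.98], [-0.91, 2.08], [0.09, 2.57], [-1.24, 4.39], [0.2, 2.65], [-2.68, 2.68]. Speed limits (rad/s): [2.57, 2.57, 3.01, 3.14, 3.14, 3.14].

INTERFACE

Orientations are given as a rotation vector (axis times angle).
In Python, from bench import manip, eyes, workorder gives the robot as it stands.
- The arm moves only by the tool arm_command, never from a script. Its argument "commands" is a list of rows, each a list of 3 entries, a list of its own where there are three numbers: the shift along the tool's x, y, z in m, then the turn, a rotation vector about the tool's x, y, z in rad, then the finger opening in m, from 0 to 0.0854. In form: [[[x, y, z], [rx, ry, rz], jaw], ...]. A call has 1 to 8 rows; each row is the pose to reach, as a shift and turn from the pose commanded when the call began, along the tool's axes at that moment; what a row does not reach only later rows make up. A row lasts 1/10 s, in which the tool goes at most 50 mm and 8.59 degrees, less where a joint would pass 70% of its speed; a pose out of reach is approached as far as the arm can. A call with a gripper value outside its range is refused whole. The fingers move at their own pace and stop on an object; "force" is the grip in N (left out, the last holds). Time passes only in rows, so rows that repeat a pose let the fingers close. It gives the time, the measured TCP pose, the force, the opening and the grip force at its end, in the units of the state.
- manip.get_obs(): the state, without advancing time (a new reading comes with each control period).
- eyes.capture(name): name is "scene" or "top" or "wrist"; returns a dict with "image" (420x560x3 uint8, red, green, blue), "range_z" (420x560 float32, m along the optical axis (not along the pixel's ray), 0 where there is no reading), "fovy" (degrees; the focal length in pixels is half the picture's height over the tangent of half this angle, whatever the lens; pixels are square), "cx", "cy" (the principal point, pixels), "rvec" (rotation vector, rad) and "tvec" (3), from world to camera coordinates, as OpenCV has them. Camera axes: x right, y down, z forward; pixel columns grow to the right and rows downward; lengths in m; the calibration is good to about 2 mm. A picture is of the moment at which its call begins.
- workorder.hand_in(): hands the job in; it is judged then, once.
The state is a dict: "t": time; "q": joint angles; "qd": joint speeds; "tau": joint torques, N m; "tool_pos": TCP position; "ee_rot": TCP orientation; "force": force on the tool from outside, world axes, zero at the start; "torque": the same for the moment, N m; "opening": finger opening in m; "gripper_force": force on a finger pad.
Only numpy, scipy, OpenCV 4.12 (cv2) and the standard library are available. Lean on these libraries where they do the work, as an engineer would, in place of code of your own. Each camera call takes 0.05 s, during which the arm holds its last target. There are 200 camera calls.

## Working session

There is one attempt and no reset: what is moved stays moved. The work goes in short steps, Python scripts to look and compute and a tool call to move; the robot and the scene stay as the last step left them, time stands still between calls to the robot, and variables do not carry over. Pictures are saved under pics/ and viewed, at most 14 in all, crops included, and the job is handed in when it is done.

Besides the shell and the picture viewer there is one more tool, called after "Call:" as a command line: name --argument value ..., lists and objects as JSON in quotes. arm_command: Moves the arm, as the interface text tells. Its arguments: {"type":"object","properties":{"commands":{"type":"array","items":{"type":"array"}},"force":{"type":"number"}},"required":["commands"]}

```bash
mkdir -p pics; cat > h.py <<'E'
import numpy as np, cv2
from bench import manip, eyes, workorder
def cap(name, fn=None):
    c=eyes.capture(name)
    if fn: cv2.imwrite('pics/'+fn, c['image'][:,:,::-1])
    np.save('/tmp/'+name+'.npy', c, allow_pickle=True); return c
def load(name): return np.load('/tmp/'+name+'.npy',allow_pickle=True).item()
def cloud(c):
    h,w=c['range_z'].shape; f=h/2/np.tan(np.radians(c['fovy'])/2)
    v,u=np.mgrid[:h,:w]; z=c['range_z']
    P=np.stack([(u-c['cx'])/f*z,(v-c['cy'])/f*z,z],-1)
    R=cv2.Rodrigues(np.array(c['rvec'],float))[0]
    return (P-np.array(c['tvec']).ravel())@R
def ray(c,u,v,zw):
    "world point on plane z=zw seen at pixel"
    f=c['range_z'].shape[0]/2/np.tan(np.radians(c['fovy'])/2)
    R=cv2.Rodrigues(np.array(c['rvec'],float))[0]; t=np.array(c['tvec']).ravel()
    d=R.T@np.array([(u-c['cx'])/f,(v-c['cy'])/f,1]); o=-R.T@t
    return o+d*(zw-o[2])/d[2]
E
python3 - <<'E'
from h import *
for n in('scene','top'):
    c=cap(n,n+'0.png'); print(n,c['fovy'],c['cx'],c['cy'],(c['range_z']>0).mean())
o=manip.get_obs(); print(o)
E
```

```text
scene 48.43332303250235 282.1396417627305 209.57247286936496 0.8311777210884354
top 48.50218353246998 279.5465744943246 206.98808956700438 0.7808290816326531
{'t': 0.1, 'q': array([-1.33911850e+00,  2.21147851e-01,  1.52751210e+00,  3.43556205e-05,
        1.39470445e+00, -1.26091718e-01]), 'qd': array([ 0.00072368, -0.00095152, -0.00275094,  0.00244479, -0.0014524 ,
        0.00197565]), 'tau': array([ 1.07351443e-03, -4.98248148e+01, -3.90545404e+01, -2.68959229e-04,
        5.68558593e-03,  1.64207694e-05]), 'tool_pos': array([ 0.2187506 , -0.5848802 ,  0.23030013]), 'ee_rot': array([-3.08972033e+00, -5.58666184e-01,  9.37559987e-05]), 'force': array([ 0.15739862, -0.42401043,  0.35040443]), 'torque': array([-0.03395737, -0.00345294, -0.01170812]), 'gripper_force': 0.0, 'opening': 0.08533408247921104}
```

View pics/scene0.png

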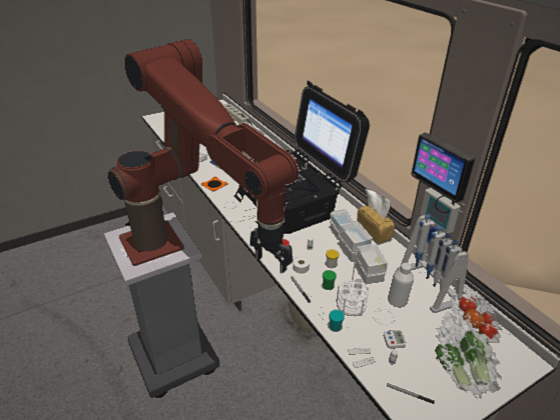

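View pics/top0.png

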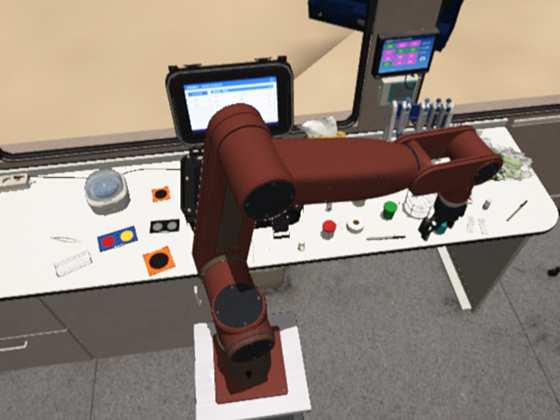

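The scene view shows the red cup near (285,243), the roll at (301,266), the yellow cup at (332,257), a vial at (310,243), and green and teal look-alike cups. In the top view the trays are at the left: blue (117,239), black (164,226), big orange (158,261), with a small orange look-alike at (161,194). I need enlarged crops.

```bash
python3 - <<'E'
from h import *
t=load('top')['image']; s=load('scene')['image']
a=cv2.resize(t[180:280,80:200],(400,333),interpolation=2)  # x3.333
b=cv2.resize(t[180:280,270:390],(400,333),interpolation=2)
c=cv2.resize(s[210:310,260:380],(400,333),interpolation=2)
cv2.imwrite('pics/m1.png',np.vstack([np.hstack([a,b])])[:,:,::-1])
cv2.imwrite('pics/m2.png',cv2.resize(s[220:320,250:380],(780,600),interpolation=2)[:,:,::-1])
E
```

```text
(no output)
```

View pics/m1.png

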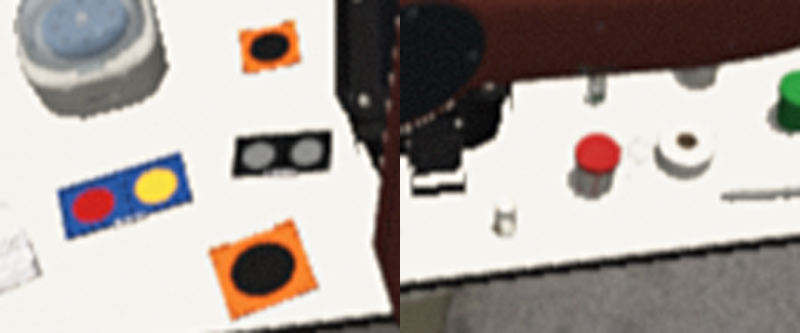

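View pics/m2.png

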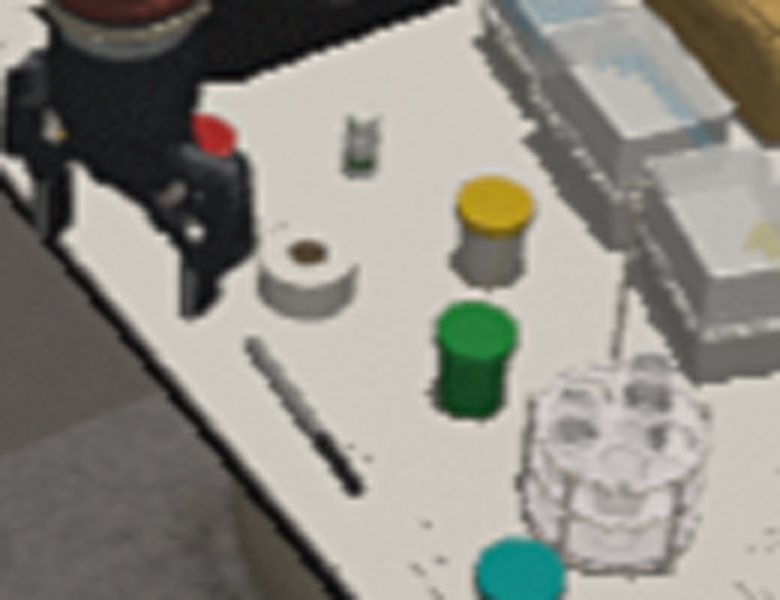

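```bash
python3 - <<'E'
from h import *
t=load('top'); s=load('scene')
for n,c,u,v,z in [('redD',t,108.2,241.2,.003),('yelD',t,127.1,236.1,.003),('blk1',t,157.7,226.5,.003),('blk2',t,171.8,225.6,.003),('orange',t,158.9,260.7,.003),
 ('redcup',t,329.4,225.6,.058),('ovial',t,301.5,243,.05),('roll',t,355.8,222.6,.03),('rollS',s,301.3,262,.03),('gvial',s,310.2,240.8,.05),('yelcup',s,332.3,253.8,.058),('green',s,329.3,274.5,.058),('penA',t,368,238.6,.008),('penB',t,405,237,.008)]:
    p=ray(c,u,v,z); print(n,p.round(3),np.hypot(*p[:2]).round(3), cloud(c)[int(round(v)),int(round(u))].round(3))
E
```

```text
redD [0.5   0.451 0.003] 0.673 [0.502 0.452 0.001]
yelD [0.512 0.386 0.003] 0.641 [0.508 0.384 0.009]
blk1 [0.539 0.279 0.003] 0.607 [0.537 0.276 0.009]
blk2 [0.536 0.228 0.003] 0.582 [0.534 0.227 0.003]
orange [0.393 0.271 0.003] 0.477 [0.391 0.27  0.004]
redcup [ 0.416 -0.323  0.058] 0.526 [ 0.415 -0.321  0.057]
ovial [ 0.364 -0.217  0.05 ] 0.423 [ 0.367 -0.219  0.045]
roll [ 0.435 -0.424  0.03 ] 0.607 [ 0.447 -0.43   0.009]
rollS [ 0.441 -0.421  0.03 ] 0.609 [ 0.445 -0.412  0.021]
gvial [ 0.524 -0.354  0.05 ] 0.632 [ 0.525 -0.351  0.047]
yelcup [ 0.548 -0.466  0.058] 0.719 [ 0.546 -0.466  0.058]
green [ 0.473 -0.551  0.058] 0.727 [ 0.473 -0.55   0.06 ]
penA [ 0.376 -0.456  0.008] 0.591 [ 0.379 -0.457  0.001]
penB [ 0.364 -0.586  0.008] 0.69 [ 0.365 -0.586  0.007]
```

```bash
python3 - <<'E'
from h import *
for n in('scene','top'):
    c=load(n);P=cloud(c);P=P[c['range_z']>0].reshape(-1,3)
    print(n)
    for x0 in np.arange(.30,.75,.05):
        r=[]
        for y0 in np.arange(-.6,.45,.05):
            m=(P[:,0]>=x0)&(P[:,0]<x0+.05)&(P[:,1]>=y0)&(P[:,1]<y0+.05)
            r.append('%4d'%(P[m,2].max()*1000) if m.any() else '  --')
        print('%.2f'%x0,*r)
s=load('scene');print(ray(s,355,261,0),ray(s,(690)/6+250,375/6+220,0),ray(s,620/6+250,245/6+220,0))
t=load('top')
for u,v in [(210,247),(293,222),(318,288),(235,318),(58,190),(182,155),(190,200),(68,238)]: print(ray(t,u/3.333+80,v/3.333+180,.008).round(3))
E
```

```text
scene
0.30    7    7    7    9    7    6    6    7    6    7    9    7    8   11   10    8   10   18    8    8    8
0.35   18   18   17   11    9   22    8   37    6   12    7   10   12   12   11   12   15   15   10   11    7
0.40   59   58   34   38   35   67   55 -728 -734   46    9   10   77   78   71    9   16   13   13   12   12
0.45   65   66    9   35   32    9  154  154 -731 -731 -733   71   78   66   73   11   11   10   10   10   15
0.50    7    6   67   62   53   54  152  155  153  149 -736 -729 -731 -732  149  150 -755   --   --   --   --
0.55   92    9   65   60    8    9  149  154  155  155  150 -730 -734 -733  147  145 -755   --   --   --   --
0.60   99  103  104  104  109    9  154  157  152  154  153 -624 -735 -726 -568 -731 -756   --   --   38   47
0.65  100  103  107  106  103   90  151  156  154  155  152  168  152 -731 -733 -736 -754   --   --   16   --
0.70    9 -753  100  103  102   86  134  159  154  154  157  176  155  159  156  153   --   --   --   --  125
top
0.30    8    7    8    9    6    8    7    8    9    9    7    7   --   --    6    8    9   13   10 
[... 463 characters left out ...]
7    2    5    5    6    7 -733 -735 -733 -730   --   --   --  152  153   12   14   10   12    7
0.60 -736 -738 -738 -729 -735 -732 -726 -736 -511 -508 -507 -513   --   --  153  154    8    8    8   83  118
0.65 -733 -733 -726 -734 -735 -735 -732 -574 -607 -744 -732   --   --  147  152  155   11   11    8  109  123
0.70 -729 -732 -736 -734 -731 -731 -738 -736   --   --   --   --   --  156  155  154    9   10    7  106  125
[ 0.64158448 -0.49191782  0.        ] [ 0.60095285 -0.60300602  0.        ] [ 0.63660521 -0.48794764  0.        ]
[0.424 0.325 0.008]
[0.443 0.24  0.008]
[0.359 0.214 0.008]
[0.335 0.296 0.008]
[0.52  0.489 0.008]
[0.547 0.36  0.008]
[0.486 0.348 0.008]
[0.456 0.472 0.008]
```

Call:
arm_command --commands '[[[0,0,0],[0,0,-0.15],0.0854],[[0,0,0],[0,0,-0.3],0.0854],[[0,0,0],[0,0,-0.45],0.0854],[[0,0,0],[0,0,-0.6],0.0854],[[0,0,0],[0,0,-0.75],0.0854],[[0,0,0],[0,0,-0.9],0.0854],[[0,0,0],[0,0,-1.05],0.0854],[[0,0,0],[0,0,-1.2],0.0854]]' --force 30

```text
t: 0.9
tool_pos: [0.2188, -0.5851, 0.2306]
ee_rot: [-2.228, -2.213, -0.001]
force: [-0.5, -0.4, 0.2]
opening: 0.0854
gripper_force: 0.0
```

Call:
arm_command --commands '[[[0.037,0.028,0],[0,0,-0.008],0.0854],[[0.074,0.056,0],[0,0,-0.008],0.0854],[[0.112,0.084,0],[0,0,-0.008],0.0854],[[0.15,0.113,0],[0,0,-0.008],0.0854],[[0.187,0.141,0],[0,0,-0.008],0.0854],[[0.225,0.169,0],[0,0,-0.008],0.0854],[[0.262,0.197,0],[0,0,-0.008],0.0854],[[0.262,0.197,0],[0,0,-0.008],0.0854]]'

```text
t: 1.7
tool_pos: [0.4219, -0.3214, 0.2309]
ee_rot: [-2.22, -2.222, -0.003]
force: [0.2, -1.0, -0.9]
opening: 0.0852
gripper_force: 0.0
```

```bash
python3 - <<'E'
from h import *
c=cap('wrist','w1.png');cap('top'); cap('scene')
o=manip.get_obs();print(o['t'],o['tool_pos'],o['ee_rot'])
R=cv2.Rodrigues(np.array(c['rvec'],float))[0];print(-R.T@np.array(c['tvec']).ravel(),R.round(2).tolist())
cv2.imwrite('pics/w1.png',c['image'][:,:,::-1])
E
```

```text
1.85 [ 0.41906789 -0.32600441  0.23102308] [-2.22555645e+00 -2.21667885e+00  8.70675560e-04]
[ 0.42115838 -0.2431611   0.37370996] [[1.0, 0.0, 0.0], [0.0, -0.95, 0.3], [0.0, -0.3, -0.95]]
```

View pics/w1.png

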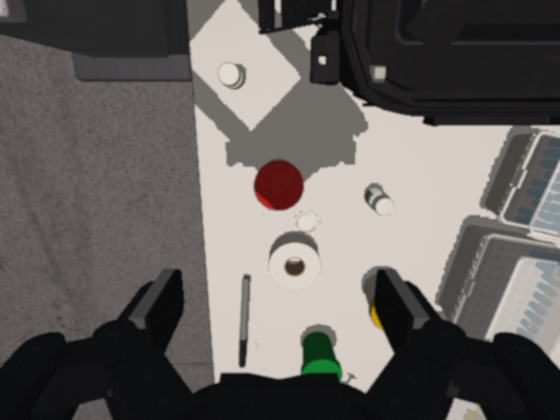

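The wrist view shows the orange vial cap at (230,75), the red lid at (279,184), the roll at (295,265), the green vial cap at (381,206), the pen at (245,320) and a case latch at (322,60). The yellow cup is partly hidden at (380,312).

```bash
python3 - <<'E'
from h import *
c=load('wrist')
for n,u,v,z in [('ov',230,75,.05),('red',279,184.5,.058),('roll',295,264.5,.03),('core',294.5,266,.03),('gv',381.5,206,.05),('latch',312,60,.05)]:
    print(n,ray(c,u,v,z).round(4))
P=cloud(c)
for v in (20,40,60,75,90): print(v,[(u,P[v,u].round(3).tolist()) for u in (285,315,328,345)])
s=load('scene')
m=cv2.inRange(s['image'],(150,120,0),(255,210,70)); m[:230]=0;m[290:]=0;m[:,:300]=0;m[:,360:]=0
ys,xs=np.nonzero(m);print('yl',len(xs),ray(s,(xs.min()+xs.max())/2,(ys.min()+ys.max())/2-1,.058))
E
```

```text
ov [ 0.3768 -0.2187  0.05  ]
red [ 0.4216 -0.3192  0.058 ]
roll [ 0.4403 -0.4209  0.03  ]
core [ 0.4397 -0.4228  0.03  ]
gv [ 0.527  -0.3437  0.05  ]
latch [ 0.4512 -0.206   0.05  ]
20 [(285, [0.427, -0.175, 0.053]), (315, [0.449, -0.183, 0.091]), (328, [0.455, -0.19, 0.123]), (345, [0.461, -0.195, 0.148])]
40 [(285, [0.428, -0.182, -0.0]), (315, [0.444, -0.205, 0.141]), (328, [0.453, -0.205, 0.141]), (345, [0.462, -0.206, 0.147])]
60 [(285, [0.428, -0.2, -0.0]), (315, [0.445, -0.216, 0.14]), (328, [0.453, -0.216, 0.141]), (345, [0.465, -0.216, 0.138])]
75 [(285, [0.428, -0.215, -0.001]), (315, [0.445, -0.225, 0.141]), (328, [0.454, -0.225, 0.14]), (345, [0.477, -0.221, 0.077])]
90 [(285, [0.428, -0.23, 0.0]), (315, [0.46, -0.23, -0.001]), (328, [0.474, -0.23, -0.001]), (345, [0.492, -0.23, -0.0])]
yl 76 [ 0.55097674 -0.45966142  0.058     ]
```

Call:
arm_command --commands '[[[0.002,0.003,0.04],[0,0,0],0.0854],[[0.002,0.003,0.08],[0,0,0],0.0854],[[0.002,0.003,0.12],[0,0,0],0.0854],[[0.002,0.003,0.155],[0,0,0],0.0854],[[0.002,0.003,0.185],[0,0,0],0.0854],[[0.002,0.003,0.204],[0,0,0],0.0854],[[0.002,0.003,0.204],[0,0,0],0.0854]]'

```text
t: 2.55
tool_pos: [0.419, -0.3233, 0.0238]
ee_rot: [-2.225, -2.208, 0.0]
force: [-0.7, -0.2, -0.1]
opening: 0.0851
gripper_force: 0.0
```

Call:
arm_command --commands '[[[0,0,0],[0,0,0],0.03],[[0,0,0],[0,0,0],0.03],[[0,0,0],[0,0,0],0.03],[[0,0,0],[0,0,0],0.03],[[0,0,0],[0,0,0],0.03],[[0,0,0],[0,0,0],0.03]]' --force 30

```text
t: 3.15
tool_pos: [0.4231, -0.3252, 0.0292]
ee_rot: [2.224, 2.214, -0.001]
force: [-1.3, -1.3, 7.0]
opening: 0.0485
gripper_force: 30.6
```

```bash
python3 - <<'E'
from h import *
c=cap('wrist','w2.png')
o=manip.get_obs();print(o['t'],o['tool_pos'],o['ee_rot'],o['opening'],o['gripper_force'])
E
```

```text
3.2 [ 0.42308667 -0.3252185   0.02916154] [ 2.22443392e+00  2.21415013e+00 -1.03537879e-03] 0.04920295296530315 30.645723938941956
```

View pics/w2.png

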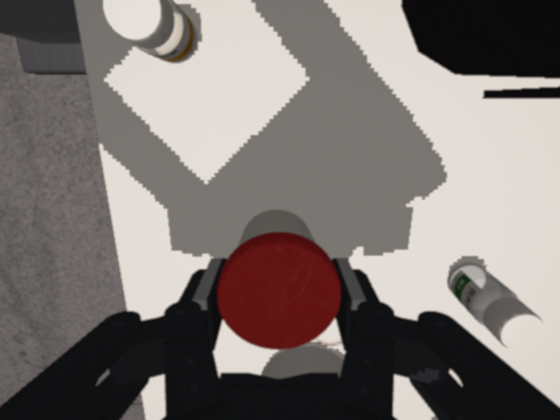

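The red lid is centred between the pads at (279,291) with the cup held. Next I lift it and carry it to the red bay.

Call:
arm_command --commands '[[[0,0,-0.03],[0,0,0],0.03],[[0,0,-0.07],[0,0,0],0.03],[[0,0,-0.115],[0,0,0],0.03],[[0,0,-0.16],[0,0,0],0.03],[[0,0,-0.2],[0,0,0],0.03],[[0.02,0.002,-0.223],[0,0,0],0.03],[[0.06,0.006,-0.223],[0,0,0],0.03],[[0.107,0.011,-0.223],[0,0,0],0.03]]' --force 40

```text
t: 4.0
tool_pos: [0.4343, -0.2171, 0.2521]
ee_rot: [2.227, 2.211, 0.001]
force: [1.0, 0.6, -1.5]
opening: 0.0486
gripper_force: 41.5
```

Call:
arm_command --commands '[[[0.047,0.005,0],[0,0,0],0.03],[[0.094,0.01,0],[0,0,0],0.03],[[0.141,0.015,0],[0,0,0],0.03],[[0.188,0.02,0],[0,0,0],0.03],[[0.235,0.025,0],[0,0,0],0.03],[[0.282,0.03,0],[0,0,0],0.03],[[0.329,0.035,0],[0,0,0],0.03],[[0.376,0.04,0],[0,0,0],0.03]]'

```text
t: 4.8
tool_pos: [0.4755, 0.1609, 0.251]
ee_rot: [2.226, 2.216, 0.002]
force: [1.3, -0.7, -0.6]
opening: 0.0483
gripper_force: 41.5
```

Call:
arm_command --commands '[[[0.047,0.005,0],[0,0,0],0.03],[[0.094,0.01,0],[0,0,0],0.03],[[0.141,0.015,0],[0,0,0],0.03],[[0.188,0.02,0],[0,0,0],0.03],[[0.235,0.025,0],[0,0,0],0.03],[[0.27,0.028,0],[0,0,0],0.03],[[0.288,0.029,0.04],[0,0,0],0.03],[[0.288,0.029,0.09],[0,0,0],0.03]]'

```text
t: 5.6
tool_pos: [0.5075, 0.4512, 0.1632]
ee_rot: [2.223, 2.219, 0.014]
force: [0.4, -0.2, -0.8]
opening: 0.0485
gripper_force: 41.5
```

```bash
python3 - <<'E'
from h import *
c=cap('wrist','w3.png');c=cap('wrist','w3.png');
o=manip.get_obs();print(o['t'],o['tool_pos'],o['ee_rot'],o['opening'],o['gripper_force'],o['q'])
E
```

```text
5.7 [0.50102182 0.44413725 0.15139044] [-2.22346968 -2.21556001  0.02343593] 0.04883625470734909 41.762051582336426 [ 6.07631179e-01  3.97938279e-01  1.45983602e+00 -2.36542564e-05
  1.29898098e+00  6.11201390e-01]
```

View pics/w3.png

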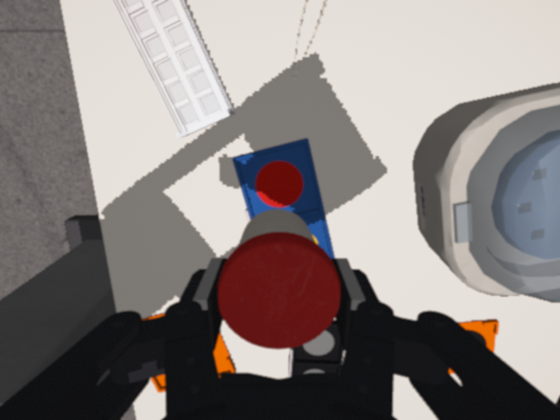

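The cup is still held. The red disc is at (279,184), and the black bays start near (320,340).

```bash
python3 - <<'E'
from h import *
c=cap('wrist')
print(ray(c,279,184,.003).round(4),'lid',ray(c,279,291,.058+.125).round(4))
for u,v in [(235,158),(307,139),(333,255)]: print(ray(c,u,v,.008).round(4))
print('blk',ray(c,319,342,.003).round(4))
o=manip.get_obs();print(o['t'],o['tool_pos'],o['ee_rot'])
E
```

```text
[0.4988 0.4511 0.003 ] lid [0.5009 0.4541 0.183 ]
[0.4607 0.4756 0.008 ]
[0.5228 0.4918 0.008 ]
[0.5501 0.3828 0.008 ]
blk [0.541  0.2775 0.003 ]
5.75 [0.50304378 0.44490374 0.15580346] [-2.22500605 -2.21550669  0.01511151]
```

Call:
arm_command --commands '[[[-0.002,-0.002,0.04],[0,0,0],0.03],[[-0.002,-0.002,0.08],[0,0,0],0.03],[[-0.002,-0.002,0.105],[0,0,0],0.03],[[-0.002,-0.002,0.12],[0,0,0],0.03],[[-0.002,-0.002,0.129],[0,0,0],0.03],[[-0.002,-0.002,0.13],[0,0,0],0.03],[[-0.002,-0.002,0.13],[0,0,0],0.03]]'

```text
t: 6.45
tool_pos: [0.5056, 0.4454, 0.0327]
ee_rot: [2.227, 2.215, 0.005]
force: [0.3, 0.4, -0.7]
opening: 0.0486
gripper_force: 41.8
```

Call:
arm_command --commands '[[[0,0,0],[0,0,0],0.08],[[0,0,0],[0,0,0],0.08],[[0,0,0],[0,0,0],0.08],[[0,0,0],[0,0,0],0.08],[[0,0,-0.03],[0,0,0],0.08],[[0,0,-0.08],[0,0,0],0.08],[[0,0,-0.13],[0,0,0],0.08],[[0,0,-0.17],[0,0,0],0.08]]'

```text
t: 7.25
tool_pos: [0.5046, 0.445, 0.2037]
ee_rot: [2.227, 2.216, 0.004]
force: [0.1, -0.1, 0.2]
opening: 0.0802
gripper_force: 0.0
```

```bash
python3 - <<'E'
from h import *
c=cap('wrist','w4.png');c=cap('wrist','w4.png')
o=manip.get_obs();print(o['t'],o['tool_pos'],o['ee_rot'],o['opening'])
E
```

```text
7.35 [0.50764364 0.44715184 0.20958215] [2.22505873 2.21425226 0.02170844] 0.07999152775834675
```

View pics/w4.png

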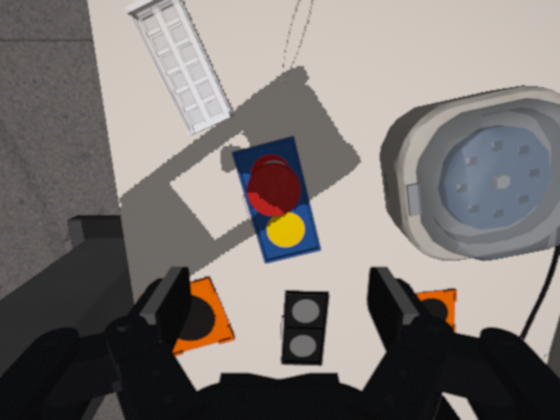

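The cup stands in the red bay with its lid at about (274,188). The yellow disc is at (286,230), the black bays at (306,310) and (303,346), and the orange pad at about (193,317).

```bash
python3 - <<'E'
from h import *
c=cap('wrist')
for n,u,v,z in [('red lid',273.5,190,.061),('yel',286,230,.003),('b1',306,310,.003),('b2',303,346,.003),('or',193,317,.003)]: print(n,ray(c,u,v,z).round(4))
for u,v in [(233,152),(295,137),(320,250),(267,262)]: print(ray(c,u,v,.008).round(4))
P=cloud(c); m=(P[...,2]>.055)&(P[...,2]<.075); m[:150]=0;m[230:]=0; m[:,:230]=0; m[:,320:]=0
q=P[m];print(len(q),(q.min(0)+q.max(0))/2,q[:,2].mean())
o=manip.get_obs();print(o['tool_pos'],o['q'])
E
```

```text
red lid [0.5039 0.451  0.061 ]
yel [0.5173 0.3895 0.003 ]
b1 [0.5421 0.284  0.003 ]
b2 [0.5393 0.2306 0.003 ]
or [0.4027 0.2757 0.003 ]
[0.462  0.4785 0.008 ]
[0.5262 0.4934 0.008 ]
[0.556  0.3666 0.008 ]
[0.4953 0.3522 0.008 ]
2292 [0.50300793 0.44928685 0.059445  ] 0.061115527423924156
[0.50626728 0.44610731 0.20558744] [ 6.05574044e-01  3.48061290e-01  1.41965395e+00 -1.87524768e-05
  1.36510225e+00  6.10534023e-01]
```

Call:
arm_command --commands '[[[-0.03,0,-0.03],[0,0,0],0.0854],[[-0.073,0.003,-0.05],[0,0,0],0.0854],[[-0.121,0.006,-0.05],[0,0,0],0.0854],[[-0.17,0.009,-0.05],[0,0,0],0.0854],[[-0.219,0.012,-0.05],[0,0,0],0.0854],[[-0.268,0.015,-0.05],[0,0,0],0.0854],[[-0.317,0.018,-0.05],[0,0,0],0.0854],[[-0.366,0.021,-0.05],[0,0,0],0.0854]]'

```text
t: 8.2
tool_pos: [0.5222, 0.0766, 0.2486]
ee_rot: [-2.225, -2.215, 0.003]
force: [-0.0, 0.5, 0.4]
opening: 0.0853
gripper_force: 0.0
```

Call:
arm_command --commands '[[[-0.049,0.003,0],[0,0,0],0.0854],[[-0.098,0.006,0],[0,0,0],0.0854],[[-0.147,0.009,0],[0,0,0],0.0854],[[-0.196,0.012,0],[0,0,0],0.0854],[[-0.245,0.015,0],[0,0,0],0.0854],[[-0.294,0.018,0],[0,0,0],0.0854],[[-0.343,0.021,0],[0,0,0],0.0854],[[-0.392,0.024,0],[0,0,0],0.0854]]'

```text
t: 9.0
tool_pos: [0.5444, -0.3152, 0.2483]
ee_rot: [-2.225, -2.214, 0.0]
force: [0.6, -0.3, 0.2]
opening: 0.0853
gripper_force: 0.0
```

Call:
arm_command --commands '[[[-0.049,0.003,0.02],[0,0,0],0.0854],[[-0.098,0.006,0.03],[0,0,0],0.0854],[[-0.147,0.008,0.04],[0,0,0],0.0854],[[-0.15,0.008,0.04],[0,0,0],0.0854],[[-0.15,0.008,0.04],[0,0,0],0.0854]]'

```text
t: 9.5
tool_pos: [0.551, -0.4644, 0.2067]
ee_rot: [-2.226, -2.209, -0.0]
force: [-0.0, 1.0, 0.7]
opening: 0.085
gripper_force: 0.0
```

```bash
python3 - <<'E'
from h import *
c=cap('wrist','w5.png');c=cap('wrist','w5.png')
o=manip.get_obs();print(o['t'],o['tool_pos'],o['ee_rot'],o['opening'])
I=c['image'].astype(int);m=(I[...,0]>120)&(I[...,1]>90)&(I[...,2]<70)
n,l,s,ce=cv2.connectedComponentsWithStats(m.astype(np.uint8));print(s[1:][s[1:,4]>60],ce[1:][s[1:,4]>60])
P=cloud(c)[130:250,220:340];q=P[(P[...,2]>.05)&(P[...,2]<.068)];print(len(q),(q.min(0)+q.max(0))/2)
E
```

```text
9.6 [ 0.55248082 -0.46246595  0.20929867] [-2.22525453e+00 -2.21480375e+00 -8.92850157e-04] 0.08537160540127035
[[251 198  28  23 188]] [[262.04787234 210.72340426]]
2258 [ 0.54875561 -0.46613172  0.05550374]
```

View pics/w5.png

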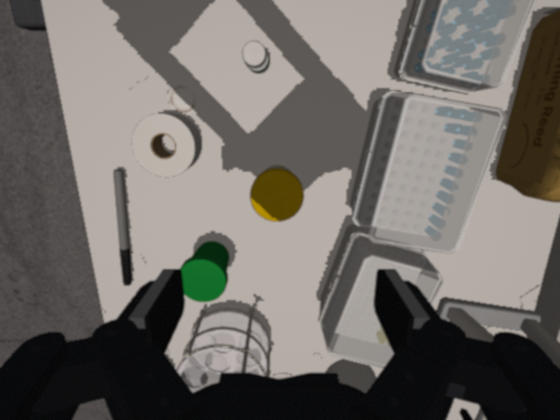

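The yellow lid is at (277,194), nearly centred, and the tip-box wall at column 350 is well clear of the fingers.

Call:
arm_command --commands '[[[-0.004,-0.004,0.045],[0,0,0],0.0854],[[-0.004,-0.004,0.09],[0,0,0],0.0854],[[-0.004,-0.004,0.13],[0,0,0],0.0854],[[-0.004,-0.004,0.165],[0,0,0],0.0854],[[-0.004,-0.004,0.183],[0,0,0],0.0854],[[-0.004,-0.004,0.183],[0,0,0],0.0854],[[-0.004,-0.004,0.183],[0,0,0],0.03],[[-0.004,-0.004,0.183],[0,0,0],0.03]]' --force 30

```text
t: 10.4
tool_pos: [0.5504, -0.469, 0.0308]
ee_rot: [2.223, 2.213, -0.0]
force: [-1.0, -0.7, 0.9]
opening: 0.0589
gripper_force: 0.0
```

Call:
arm_command --commands '[[[0,0,0],[0,0,0],0.03],[[0,0,0],[0,0,0],0.03],[[0,0,0],[0,0,0],0.03],[[0,0,0],[0,0,0],0.03],[[0,0,0],[0,0,0],0.03]]' --force 40

```text
t: 10.9
tool_pos: [0.5502, -0.4692, 0.0309]
ee_rot: [2.224, 2.212, 0.0]
force: [-0.7, 0.9, 7.6]
opening: 0.0487
gripper_force: 40.8
```

Call:
arm_command --commands '[[[0,0,-0.03],[0,0,0],0.03],[[0,0,-0.07],[0,0,0],0.03],[[0,0,-0.115],[0,0,0],0.03],[[0,0,-0.16],[0,0,0],0.03],[[0,0,-0.2],[0,0,0],0.03],[[0.02,-0.001,-0.223],[0,0,0],0.03],[[0.06,-0.003,-0.223],[0,0,0],0.03],[[0.107,-0.005,-0.223],[0,0,0],0.03]]'

```text
t: 11.7
tool_pos: [0.5443, -0.3613, 0.2531]
ee_rot: [2.226, 2.21, 0.001]
force: [0.8, 1.3, -0.3]
opening: 0.0487
gripper_force: 41.4
```

Call:
arm_command --commands '[[[0.048,-0.002,0],[0,0,0],0.03],[[0.096,-0.004,0],[0,0,0],0.03],[[0.144,-0.006,0],[0,0,0],0.03],[[0.192,-0.008,0],[0,0,0],0.03],[[0.24,-0.01,0],[0,0,0],0.03],[[0.288,-0.012,0],[0,0,0],0.03],[[0.336,-0.014,0],[0,0,0],0.03],[[0.384,-0.016,0],[0,0,0],0.03]]'

```text
t: 12.5
tool_pos: [0.53, 0.0252, 0.2518]
ee_rot: [2.226, 2.214, 0.003]
force: [0.4, 0.3, -0.3]
opening: 0.0485
gripper_force: 41.4
```

Call:
arm_command --commands '[[[0.048,-0.002,0],[0,0,0],0.03],[[0.096,-0.004,0],[0,0,0],0.03],[[0.144,-0.006,0],[0,0,0],0.03],[[0.192,-0.008,0],[0,0,0],0.03],[[0.24,-0.01,0],[0,0,0],0.03],[[0.288,-0.012,0],[0,0,0],0.03],[[0.33,-0.013,0],[0,0,0],0.03],[[0.363,-0.014,0.03],[0,0,0],0.03]]'

```text
t: 13.3
tool_pos: [0.5202, 0.3909, 0.2267]
ee_rot: [2.224, 2.215, 0.018]
force: [0.9, 0.5, 0.9]
opening: 0.0484
gripper_force: 41.5
```

Call:
arm_command --commands '[[[0,0,0.05],[0,0,0],0.03],[[0,0,0.08],[0,0,0],0.03],[[0,0,0.08],[0,0,0],0.03],[[0,0,0.08],[0,0,0],0.03]]'

```text
t: 13.7
tool_pos: [0.5182, 0.3866, 0.1414]
ee_rot: [2.227, 2.216, 0.001]
force: [0.4, 0.1, -0.9]
opening: 0.0483
gripper_force: 41.5
```

```bash
python3 - <<'E'
from h import *
c=cap('wrist','w6.png');c=cap('wrist','w6.png')
o=manip.get_obs();print(o['t'],o['tool_pos'],o['ee_rot'],o['opening'],o['gripper_force'])
E
```

```text
13.8 [0.51979563 0.38727862 0.14391262] [2.22659121 2.21432579 0.0081268 ] 0.048510121007733185 41.520883440971375
```

View pics/w6.png

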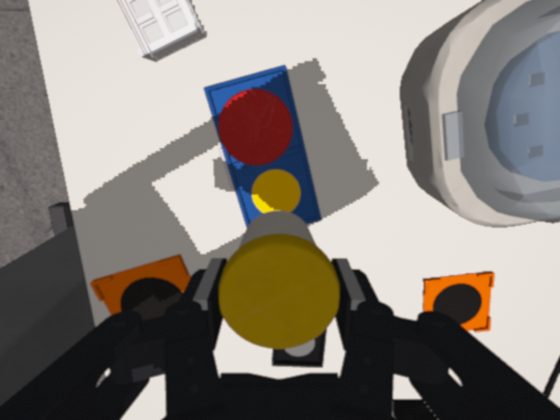

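The yellow disc is at (276,191), and at red's placing the disc was at (279,184), so the alignment matches. Next I lower and release.

Call:
arm_command --commands '[[[0,0,0.04],[0,0,0],0.03],[[0,0,0.075],[0,0,0],0.03],[[0,0,0.095],[0,0,0],0.03],[[0,0,0.105],[0,0,0],0.03],[[0,0,0.11],[0,0,0],0.03],[[0,0,0.11],[0,0,0],0.03],[[0,0,0.11],[0,0,0],0.03]]'

```text
t: 14.5
tool_pos: [0.52, 0.3879, 0.0339]
ee_rot: [2.226, 2.215, 0.008]
force: [-2.4, 0.3, 7.3]
opening: 0.0487
gripper_force: 42.0
```

Call:
arm_command --commands '[[[0,0,0],[0,0,0],0.08],[[0,0,0],[0,0,0],0.08],[[0,0,0],[0,0,0],0.08],[[0,0,0],[0,0,0],0.08],[[0,0,-0.03],[0,0,0],0.08],[[0,0,-0.08],[0,0,0],0.08],[[0,0,-0.13],[0,0,0],0.08],[[0,0,-0.17],[0,0,0],0.08]]'

```text
t: 15.3
tool_pos: [0.5183, 0.3868, 0.2034]
ee_rot: [2.227, 2.215, 0.003]
force: [1.1, 0.1, 0.8]
opening: 0.0801
gripper_force: 0.0
```

```bash
python3 - <<'E'
from h import *
c=cap('wrist');c=cap('wrist')
o=manip.get_obs();print(o['t'],o['tool_pos'],o['ee_rot'],o['opening'],o['gripper_force'])
P=cloud(c);m=(P[...,2]>.05)&(P[...,2]<.075);m[330:]=0
n,l,s,ce=cv2.connectedComponentsWithStats(m.astype(np.uint8))
for i in range(1,n):
    if s[i,4]>500: q=P[l==i];print(s[i],((q.min(0)+q.max(0))/2).round(4),q[:,2].std())
I=c['image'].astype(int)
for nm,mm in (('red',(I[...,0]>90)&(I[...,1]<50)),('yel',(I[...,0]>100)&(I[...,1]>80)&(I[...,2]<60))):
    n,l,s,ce=cv2.connectedComponentsWithStats(mm.astype(np.uint8));k=1+s[1:,4].argmax();print(nm,s[k],ray(c,s[k,0]+s[k,2]/2,s[k,1]+s[k,3]/2,.061).round(4))
E
```

```text
15.4 [0.52152109 0.38869295 0.20896946] [2.22438325 2.21346097 0.02031808] 0.0802488590727695 0.0
[ 379    4  181  199 5074] [0.6748 0.4602 0.0625] 0.005515207452807977
[ 228   95   57   60 2666] [0.5029 0.4493 0.0608] 0.0007721066319922156
[ 248  163   54   54 2294] [0.5185 0.3908 0.0574] 0.0012803196586010195
red [264 100  19  34 217] [0.5183 0.4563 0.061 ]
yel [396 246  56  51 998] [0.6672 0.3067 0.061 ]
```

Call:
arm_command --commands '[[[-0.03,-0.003,-0.03],[0,0,0],0.0854],[[-0.073,-0.007,-0.05],[0,0,0],0.0854],[[-0.121,-0.011,-0.05],[0,0,0],0.0854],[[-0.17,-0.015,-0.05],[0,0,0],0.0854],[[-0.219,-0.02,-0.05],[0,0,0],0.0854],[[-0.268,-0.024,-0.05],[0,0,0],0.0854],[[-0.317,-0.029,-0.05],[0,0,0],0.0854],[[-0.366,-0.033,-0.05],[0,0,0],0.0854]]'

```text
t: 16.2
tool_pos: [0.4821, 0.019, 0.2495]
ee_rot: [-2.226, -2.216, 0.001]
force: [0.3, 0.6, 0.1]
opening: 0.0854
gripper_force: 0.0
```

Call:
arm_command --commands '[[[-0.049,-0.005,0],[0,0,0],0.0854],[[-0.098,-0.009,0],[0,0,0],0.0854],[[-0.147,-0.014,0],[0,0,0],0.0854],[[-0.196,-0.018,0],[0,0,0],0.0854],[[-0.245,-0.023,0],[0,0,0],0.0854],[[-0.294,-0.028,0],[0,0,0],0.0854],[[-0.343,-0.033,0],[0,0,0],0.0854],[[-0.392,-0.037,0],[0,0,0],0.0854]]'

```text
t: 17.0
tool_pos: [0.4431, -0.3729, 0.2493]
ee_rot: [-2.227, -2.215, -0.0]
force: [0.7, 0.2, -0.1]
opening: 0.0851
gripper_force: 0.0
```

Call:
arm_command --commands '[[[-0.04,-0.004,0.03],[0,0,0],0.0854],[[-0.051,-0.004,0.07],[0,0,0],0.0854],[[-0.051,-0.004,0.1],[0,0,0],0.0854],[[-0.051,-0.004,0.1],[0,0,0],0.0854],[[-0.051,-0.004,0.1],[0,0,0],0.0854]]'

```text
t: 17.5
tool_pos: [0.4394, -0.4215, 0.1497]
ee_rot: [-2.225, -2.214, -0.0]
force: [0.6, -0.3, 0.5]
opening: 0.0855
gripper_force: 0.0
```

```bash
python3 - <<'E'
from h import *
c=cap('wrist');c=cap('wrist','w7.png')
o=manip.get_obs();print(o['t'],o['tool_pos'],o['ee_rot'],o['opening'],o['gripper_force'])
P=cloud(c);m=(P[...,2]>.018)&(P[...,2]<.04);m[330:]=0
n,l,s,ce=cv2.connectedComponentsWithStats(m.astype(np.uint8))
for i in range(1,n):
    if s[i,4]>500: q=P[l==i];print(s[i],((q.min(0)+q.max(0))/2).round(4),q.min(0).round(3),q.max(0).round(3))
E
```

```text
17.6 [ 0.44083865 -0.42274861  0.15253851] [ 2.22404055e+00  2.21430629e+00 -5.15378657e-04] 0.08524740106585309 0.0
[ 479  147   69  133 2161] [ 0.6373 -0.4363  0.029 ] [ 0.623 -0.494  0.018] [ 0.651 -0.378  0.04 ]
[ 242  164   73   72 3679] [ 0.4392 -0.4228  0.0251] [ 0.409 -0.453  0.018] [ 0.469 -0.392  0.032]
[456 287  57  43 796] [ 0.6329 -0.5309  0.029 ] [ 0.613 -0.553  0.018] [ 0.653 -0.509  0.04 ]
[292 307  44  23 509] [ 0.4718 -0.5407  0.029 ] [ 0.452 -0.55   0.018] [ 0.492 -0.532  0.04 ]
```

View pics/w7.png

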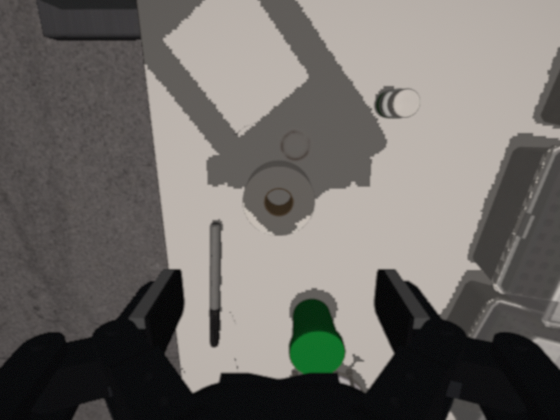

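The roll is at (279,200), centred. The pen top at (216,222) and the green cup at (316,345) are clear of the finger path.

Call:
arm_command --commands '[[[0,-0.001,0.045],[0,0,0],0.0854],[[0,-0.001,0.09],[0,0,0],0.0854],[[0,-0.001,0.125],[0,0,0],0.0854],[[0,-0.001,0.145],[0,0,0],0.0854],[[0,-0.001,0.15],[0,0,0],0.0854],[[0,-0.001,0.15],[0,0,0],0.0854],[[0,-0.001,0.15],[0,0,0],0.045],[[0,-0.001,0.15],[0,0,0],0.045]]' --force 30

```text
t: 18.4
tool_pos: [0.4402, -0.4236, 0.003]
ee_rot: [2.224, 2.213, -0.001]
force: [-2.6, 1.9, 25.0]
opening: 0.0598
gripper_force: 27.3
```

Call:
arm_command --commands '[[[0,0,0],[0,0,0],0.045],[[0,0,0],[0,0,0],0.045],[[0,0,0],[0,0,0],0.045],[[0,0,0],[0,0,0],0.045],[[0,0,-0.01],[0,0,0],0.045],[[0,0,-0.02],[0,0,0],0.045],[[0,0,-0.02],[0,0,0],0.045]]' --force 40

```text
t: 19.1
tool_pos: [0.4399, -0.4235, 0.0229]
ee_rot: [2.224, 2.213, -0.001]
force: [0.0, -0.6, -0.6]
opening: 0.059
gripper_force: 43.2
```

```bash
python3 - <<'E'
from h import *
c=cap('wrist','w8.png')
o=manip.get_obs();print(o['t'],o['tool_pos'],o['ee_rot'],o['opening'],o['gripper_force'])
P=cloud(c)[120:330,200:360];m=(P[...,2]>.03)&(P[...,2]<.065)
n,l,s,ce=cv2.connectedComponentsWithStats(m.astype(np.uint8));k=1+s[1:,4].argmax();q=P[l==k];print(s[k],q.min(0),q.max(0),np.median(q[:,2]))
E
```

```text
19.15 [ 0.43955605 -0.42305887  0.02199097] [ 2.22491733e+00  2.21379888e+00 -4.90626096e-04] 0.059222053675508146 43.23481574188918
[    0    97   160   113 14380] [ 0.40395188 -0.43611209  0.03000245] [ 0.47536278 -0.39188886  0.06414792] 0.0495074658965912
```

View pics/w8.png

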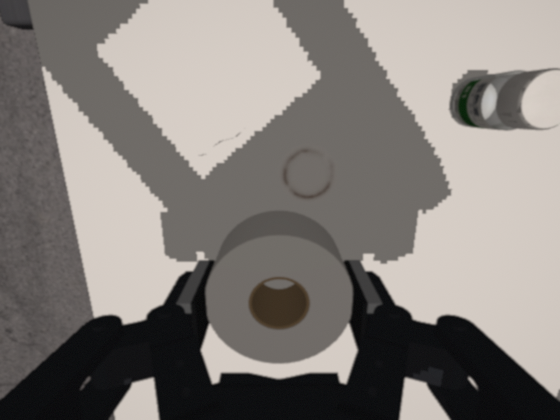

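The roll is held level across its full width, with its core at (279,303).

Call:
arm_command --commands '[[[0,0,-0.04],[0,0,0],0.045],[[0,0,-0.085],[0,0,0],0.045],[[0,0,-0.13],[0,0,0],0.045],[[0,0,-0.17],[0,0,0],0.045],[[0.02,-0.002,-0.2],[0,0,0],0.045],[[0.06,-0.004,-0.21],[0,0,0],0.045],[[0.107,-0.007,-0.21],[0,0,0],0.045],[[0.155,-0.01,-0.21],[0,0,0],0.045]]'

```text
t: 19.95
tool_pos: [0.4292, -0.2659, 0.2306]
ee_rot: [2.228, 2.214, 0.0]
force: [1.4, -0.3, -0.3]
opening: 0.0595
gripper_force: 43.5
```

Call:
arm_command --commands '[[[0.048,-0.003,0],[0,0,0],0.045],[[0.096,-0.006,0],[0,0,0],0.045],[[0.144,-0.009,0],[0,0,0],0.045],[[0.192,-0.012,0],[0,0,0],0.045],[[0.24,-0.014,0],[0,0,0],0.045],[[0.288,-0.017,0],[0,0,0],0.045],[[0.336,-0.019,0],[0,0,0],0.045],[[0.384,-0.022,0],[0,0,0],0.045]]'

```text
t: 20.75
tool_pos: [0.4089, 0.1189, 0.2304]
ee_rot: [2.227, 2.215, 0.001]
force: [1.6, 0.3, -0.5]
opening: 0.0593
gripper_force: 43.5
```

Call:
arm_command --commands '[[[0.048,-0.002,0],[0,0,0],0.045],[[0.096,-0.004,0.01],[0,0,0],0.045],[[0.135,-0.006,0.03],[0,0,0],0.045],[[0.158,-0.008,0.06],[0,0,0],0.045],[[0.158,-0.008,0.1],[0,0,0],0.045],[[0.158,-0.008,0.1],[0,0,0],0.045],[[0.158,-0.008,0.1],[0,0,0],0.045]]'

```text
t: 21.45
tool_pos: [0.4016, 0.2746, 0.13]
ee_rot: [-2.226, -2.215, 0.004]
force: [1.0, 0.2, 0.7]
opening: 0.0594
gripper_force: 43.5
```

```bash
python3 - <<'E'
from h import *
c=cap('wrist');c=cap('wrist','w9.png')
o=manip.get_obs();print(o['t'],o['tool_pos'],o['ee_rot'],o['opening'],o['gripper_force'])
E
```

```text
21.55 [0.40369607 0.27521472 0.13246322] [2.22720348 2.21414764 0.00440079] 0.05897793331473629 43.5414001531899
```

View pics/w9.png

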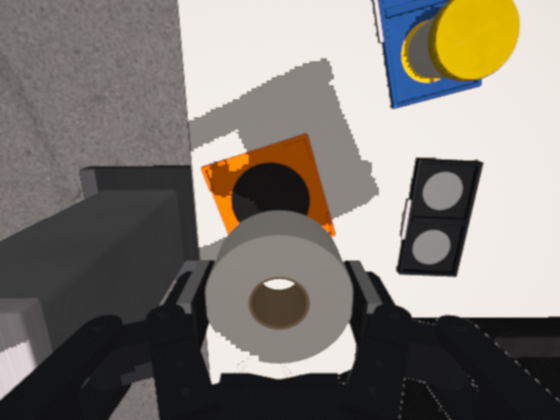

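The tray pad is centred at about (270,201), with tray corners at (202,167), (308,134) and (335,235). The black discs are at (442,190) and (432,247).

```bash
python3 - <<'E'
from h import *
c=load('wrist')
a,b,d=[ray(c,u,v,.008)[:2] for u,v in [(202,167),(308,134),(335,236)]]
print('corners',a,b,d,'centre',(a+d)/2,'pad',ray(c,270,201,.003),'core top',ray(c,279.5,303,.13+.03+.003)[:2])
print(np.linalg.norm(a-b),np.linalg.norm(d-b))
for u,v in[(442,190),(432,247)]: print(ray(c,u,v,.003))
print([ray(c,u,v,.008)[:2].round(4) for u,v in [(418,158),(482,162),(457,276),(398,271)]])
E
```

```text
corners [0.34007255 0.30386665] [0.42587391 0.32971972] [0.45127212 0.24254308] centre [0.39567233 0.27320486] pad [0.39493554 0.2731825  0.003     ] core top [0.40265619 0.2790767 ]
0.08961168711410258 0.09080107934952242
[0.54105703 0.28207729 0.003     ]
[0.53976795 0.22928874 0.003     ]
[array([0.5152, 0.3102]), array([0.5676, 0.3067]), array([0.5639, 0.2027]), array([0.5098, 0.2081])]
```

Call:
arm_command --commands '[[[-0.004,-0.007,0.04],[0,0,0],0.045],[[-0.004,-0.007,0.08],[0,0,0],0.045],[[-0.004,-0.007,0.105],[0,0,0],0.045],[[-0.004,-0.007,0.12],[0,0,0],0.045],[[-0.004,-0.007,0.127],[0,0,0],0.045],[[-0.004,-0.007,0.127],[0,0,0],0.045],[[-0.004,-0.007,0.127],[0,0,0],0.045]]'

```text
t: 22.25
tool_pos: [0.3975, 0.2717, 0.0055]
ee_rot: [2.227, 2.214, 0.006]
force: [1.1, -0.0, -0.0]
opening: 0.0589
gripper_force: 45.1
```

Call:
arm_command --commands '[[[0,0,0],[0,0,0],0.082],[[0,0,0],[0,0,0],0.082],[[0,0,0],[0,0,0],0.082],[[0,0,0],[0,0,0],0.082],[[0,0,-0.03],[0,0,0],0.082],[[0,0,-0.08],[0,0,0],0.082],[[0,0,-0.13],[0,0,0],0.082],[[0,0,-0.18],[0,0,0],0.082]]'

```text
t: 23.05
tool_pos: [0.3947, 0.2709, 0.185]
ee_rot: [-2.227, -2.216, 0.001]
force: [0.4, -0.4, -0.5]
opening: 0.0818
gripper_force: 0.0
```

```bash
python3 - <<'E'
from h import *
c=cap('wrist');c=cap('wrist','w10.png')
o=manip.get_obs();print(o['t'],o['tool_pos'],o['ee_rot'],o['opening'],o['gripper_force'])
P=cloud(c);m=(P[...,2]>.02)&(P[...,2]<.045);m[330:]=0
n,l,s,ce=cv2.connectedComponentsWithStats(m.astype(np.uint8))
for i in range(1,n):
    if s[i,4]>500: q=P[l==i];print(s[i],((q.min(0)+q.max(0))/2).round(4),q.min(0).round(3),q.max(0).round(3))
E
```

```text
23.15 [0.39970223 0.27333282 0.19155967] [2.2232361  2.21270747 0.02106411] 0.08232385658992349 0.0
[ 536    0   24   60 1097] [0.6338 0.4115 0.0325] [0.617 0.388 0.02 ] [0.651 0.435 0.045]
[ 243  158   64   64 2856] [0.3965 0.272  0.0277] [0.366 0.242 0.02 ] [0.427 0.302 0.035]
```

Call:
arm_command --commands '[[[-0.025,0.005,-0.04],[0,0,0],0.07],[[-0.066,0.014,-0.067],[0,0,0],0.07],[[-0.113,0.024,-0.067],[0,0,0],0.07],[[-0.16,0.034,-0.067],[0,0,0],0.07],[[-0.208,0.044,-0.067],[0,0,0],0.07],[[-0.256,0.055,-0.067],[0,0,0],0.07],[[-0.304,0.066,-0.067],[0,0,0],0.07],[[-0.352,0.077,-0.067],[0,0,0],0.07]]'

```text
t: 23.95
tool_pos: [0.4704, -0.0832, 0.2499]
ee_rot: [-2.227, -2.216, -0.0]
force: [0.8, 1.1, 0.8]
opening: 0.0701
gripper_force: 0.0
```

Call:
arm_command --commands '[[[-0.048,0.01,0],[0,0,0],0.07],[[-0.096,0.021,0],[0,0,0],0.07],[[-0.144,0.031,0],[0,0,0],0.07],[[-0.192,0.042,0],[0,0,0],0.07],[[-0.235,0.051,0],[0,0,0],0.07],[[-0.267,0.057,0.03],[0,0,0],0.07],[[-0.267,0.057,0.07],[0,0,0],0.07],[[-0.267,0.057,0.1],[0,0,0],0.07]]'

```text
t: 24.75
tool_pos: [0.525, -0.3492, 0.1467]
ee_rot: [-2.227, -2.212, 0.0]
force: [-0.2, 0.7, -0.2]
opening: 0.0701
gripper_force: 0.0
```

Call:
arm_command --commands '[[[0,0,0],[0,0,0],0.07],[[0,0,0],[0,0,0],0.07]]'

```text
t: 24.95
tool_pos: [0.5259, -0.3482, 0.1498]
ee_rot: [-2.226, -2.215, 0.0]
force: [0.1, 0.1, 1.1]
opening: 0.0699
gripper_force: 0.0
```

```bash
python3 - <<'E'
from h import *
c=cap('wrist');c=cap('wrist','w11.png')
o=manip.get_obs();print(o['t'],o['tool_pos'],o['ee_rot'],o['opening'],o['gripper_force'])
P=cloud(c);m=(P[...,2]>.042)&(P[...,2]<.056);m[330:]=0
n,l,s,ce=cv2.connectedComponentsWithStats(m.astype(np.uint8))
for i in range(1,n):
    if s[i,4]>100: q=P[l==i];print(s[i],((q.min(0)+q.max(0))/2).round(4),q.min(0).round(3),q.max(0).round(3))
E
```

```text
25.05 [ 0.52739419 -0.34924302  0.15278859] [2.22386013e+00 2.21381108e+00 4.06791784e-04] 0.07000244179006325 0.0
[ 34   3  37  36 973] [ 0.3758 -0.2175  0.0466] [ 0.366 -0.228  0.042] [ 0.386 -0.207  0.051]
[ 440  100   64  127 1682] [ 0.6714 -0.3175  0.049 ] [ 0.657 -0.366  0.042] [ 0.686 -0.269  0.056]
[271 189  26  26 542] [ 0.5302 -0.3444  0.0469] [ 0.52  -0.354  0.042] [ 0.54  -0.335  0.052]
[ 400  236  118   64 1337] [ 0.6764 -0.401   0.0491] [ 0.632 -0.428  0.042] [ 0.721 -0.374  0.056]
```

View pics/w11.png

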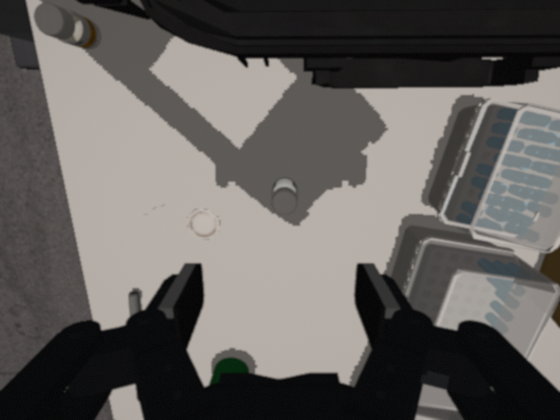

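The green vial's cap is at (285,201), centred between the open fingers with clear space around it.

Call:
arm_command --commands '[[[0.004,0.003,0.045],[0,0,0],0.07],[[0.004,0.003,0.085],[0,0,0],0.07],[[0.004,0.003,0.115],[0,0,0],0.07],[[0.004,0.003,0.132],[0,0,0],0.07],[[0.004,0.003,0.136],[0,0,0],0.07],[[0.004,0.003,0.136],[0,0,0],0.05],[[0.004,0.003,0.136],[0,0,0],0.01],[[0.004,0.003,0.136],[0,0,0],0.01]]' --force 25

```text
t: 25.85
tool_pos: [0.5305, -0.3457, 0.0166]
ee_rot: [2.224, 2.213, 0.001]
force: [-0.4, -0.1, -0.9]
opening: 0.0272
gripper_force: 0.0
```

Call:
arm_command --commands '[[[0,0,0],[0,0,0],0.01],[[0,0,0],[0,0,0],0.01],[[0,0,0],[0,0,0],0.01],[[0,0,0],[0,0,0],0.01],[[0,0,0],[0,0,0],0.01],[[0,0,-0.01],[0,0,0],0.01],[[0,0,-0.01],[0,0,0],0.01]]' --force 30

```text
t: 26.55
tool_pos: [0.5302, -0.3453, 0.0263]
ee_rot: [2.225, 2.214, 0.0]
force: [0.2, 0.4, -0.9]
opening: 0.0209
gripper_force: 29.4
```

```bash
python3 - <<'E'
from h import *
c=cap('wrist','w12.png')
o=manip.get_obs();print(o['t'],o['tool_pos'],o['ee_rot'],o['opening'],o['gripper_force'])
P=cloud(c);m=(P[...,2]>.05)&(P[...,2]<.066);m[:,:230]=0;m[:,330:]=0
n,l,s,ce=cv2.connectedComponentsWithStats(m.astype(np.uint8))
for i in range(1,n):
    if s[i,4]>100: q=P[l==i];print(s[i],((q.min(0)+q.max(0))/2).round(4),q.min(0).round(3),q.max(0).round(3))
E
```

```text
26.6 [ 0.52982132 -0.34509553  0.02553829] [2.22553797e+00 2.21446079e+00 2.76888934e-04] 0.02085797881700877 29.43677201983519
[238   0  92  11 865] [ 0.5321 -0.2395  0.058 ] [ 0.518 -0.24   0.05 ] [ 0.546 -0.239  0.066]
[233  13  14  22 159] [ 0.5184 -0.2441  0.058 ] [ 0.517 -0.246  0.05 ] [ 0.52  -0.242  0.066]
[ 230  276   73   70 3028] [ 0.5244 -0.3443  0.058 ] [ 0.51  -0.356  0.05 ] [ 0.539 -0.333  0.066]
[303 276  27  70 839] [ 0.5449 -0.3448  0.058 ] [ 0.54  -0.357  0.05 ] [ 0.55  -0.333  0.066]
```

View pics/w12.png

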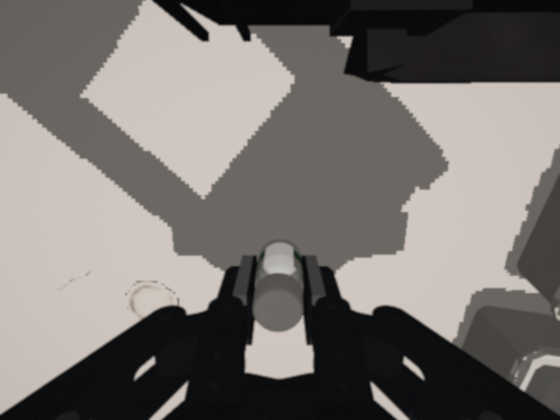

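The vial is held upright between the pads, with its cap at (278,301). I've now used up my picture views (one over the limit), so from here I'll check with depth numbers only.

Call:
arm_command --commands '[[[0,0,-0.04],[0,0,0],0.01],[[0,0,-0.085],[0,0,0],0.01],[[0,0,-0.13],[0,0,0],0.01],[[0,0,-0.17],[0,0,0],0.01],[[0.02,0,-0.205],[0,0,0],0.01],[[0.06,0,-0.216],[0,0,0],0.01],[[0.107,0.001,-0.216],[0,0,0],0.01],[[0.155,0.002,-0.216],[0,0,0],0.01]]'

```text
t: 27.4
tool_pos: [0.5319, -0.1885, 0.241]
ee_rot: [2.228, 2.213, 0.001]
force: [0.4, -0.4, 0.0]
opening: 0.0211
gripper_force: 29.5
```

Call:
arm_command --commands '[[[0.048,0.001,0],[0,0,0],0.01],[[0.096,0.001,0],[0,0,0],0.01],[[0.144,0.001,0],[0,0,0],0.01],[[0.192,0.002,0],[0,0,0],0.01],[[0.24,0.002,0],[0,0,0],0.01],[[0.288,0.003,0],[0,0,0],0.01],[[0.336,0.004,0],[0,0,0],0.01],[[0.384,0.004,0],[0,0,0],0.01]]'

```text
t: 28.2
tool_pos: [0.5374, 0.1964, 0.2402]
ee_rot: [2.227, 2.216, 0.0]
force: [0.6, -0.3, 0.5]
opening: 0.0207
gripper_force: 29.5
```

Call:
arm_command --commands '[[[0.045,0.001,0],[0,0,0],0.01],[[0.075,0.001,0.02],[0,0,0],0.01],[[0.087,0.001,0.06],[0,0,0],0.01],[[0.087,0.001,0.1],[0,0,0],0.01],[[0.087,0.001,0.13],[0,0,0],0.01],[[0.087,0.001,0.13],[0,0,0],0.01],[[0.087,0.001,0.13],[0,0,0],0.01]]'

```text
t: 28.9
tool_pos: [0.5391, 0.2813, 0.1103]
ee_rot: [-2.227, -2.216, 0.002]
force: [-1.1, -0.9, 0.9]
opening: 0.0212
gripper_force: 29.5
```

```bash
cat > v.py <<'E'
from h import *
c=cap('wrist');c=cap('wrist','w13.png')
o=manip.get_obs();print(o['t'],o['tool_pos'],o['ee_rot'],o['opening'],o['gripper_force'])
I=c['image'].astype(int);P=cloud(c)
# grey discs: mid grey, on z~0.003
g=(abs(I[...,0]-I[...,2])<15)&(I.mean(-1)>80)&(I.mean(-1)<185)&(abs(P[...,2]-.003)<.012)
n,l,s,ce=cv2.connectedComponentsWithStats(g.astype(np.uint8))
for i in range(1,n):
    w=ray(c,ce[i][0],ce[i][1],.003)
    if s[i,4]>200 and abs(w[0]-.54)<.04 and abs(w[1]-.257)<.08: print(s[i],w.round(4))
b=(I.max(-1)<60)&(abs(P[...,2]-.005)<.012)&(abs(P[...,0]-.54)<.04)&(abs(P[...,1]-.257)<.07)
q=P[b];print('black',len(q),np.percentile(q,1,axis=0).round(3),np.percentile(q,99,axis=0).round(3)) if b.any() else 0
E
python3 v.py
```

```text
29.0 [0.54095703 0.28186073 0.11286664] [2.2261433  2.21448511 0.00550935] 0.021044865359005707 29.465733952238224
[    0    53   381   307 24722] [0.5042 0.3031 0.003 ]
black 3785 [0.514 0.241 0.002] [0.567 0.309 0.009]
```

Call:
arm_command --commands '[[[0,0,0.04],[0,0,0],0.01],[[0,0,0.07],[0,0,0],0.01],[[0,0,0.085],[0,0,0],0.01],[[0,0,0.093],[0,0,0],0.01],[[0,0,0.093],[0,0,0],0.01],[[0,0,0.093],[0,0,0],0.01]]'

```text
t: 29.6
tool_pos: [0.5411, 0.282, 0.0195]
ee_rot: [2.226, 2.215, 0.005]
force: [-0.2, 0.8, 0.4]
opening: 0.0214
gripper_force: 29.6
```

Call:
arm_command --commands '[[[0,0,0],[0,0,0],0.06],[[0,0,0],[0,0,0],0.06],[[0,0,0],[0,0,0],0.06],[[0,0,0],[0,0,0],0.06],[[0,0,-0.03],[0,0,0],0.06],[[0,0,-0.08],[0,0,0],0.06],[[0,0,-0.13],[0,0,0],0.06],[[0,0,-0.18],[0,0,0],0.06]]'

```text
t: 30.4
tool_pos: [0.5388, 0.2813, 0.1989]
ee_rot: [-2.227, -2.216, 0.001]
force: [1.8, 0.1, 0.2]
opening: 0.0601
gripper_force: 0.0
```

```bash
cat > o.py <<'E'
from h import *
import sys
lo,hi=map(float,sys.argv[1:3])
c=cap('wrist');c=cap('wrist')
o=manip.get_obs();print(o['t'],o['tool_pos'],o['ee_rot'],o['opening'],o['gripper_force'])
P=cloud(c);m=(P[...,2]>lo)&(P[...,2]<hi);m[330:]=0
n,l,s,ce=cv2.connectedComponentsWithStats(m.astype(np.uint8))
for i in range(1,n):
    if s[i,4]>100: q=P[l==i];print(s[i],((q.min(0)+q.max(0))/2).round(4),q.min(0).round(3),q.max(0).round(3))
E
python3 o.py .042 .06; python3 v.py
```

```text
30.5 [0.54397033 0.28324651 0.2070831 ] [2.22218223 2.21150451 0.02198016] 0.0595058925003022 0.0
[203   0  52  23 186] [0.5056 0.4319 0.0553] [0.485 0.424 0.051] [0.526 0.439 0.06 ]
[367   0  66  80 581] [0.6455 0.4114 0.051 ] [0.618 0.38  0.042] [0.673 0.442 0.06 ]
[262 179  22  23 384] [0.5391 0.283  0.0483] [0.529 0.273 0.042] [0.549 0.293 0.054]
[410 289  36  18 286] [0.7014 0.1652 0.051 ] [0.685 0.159 0.042] [0.718 0.171 0.06 ]
[216 291  65  30 509] [0.5115 0.1561 0.051 ] [0.477 0.141 0.042] [0.546 0.171 0.06 ]
[474 310  14  14 124] [0.7683 0.1357 0.0455] [0.762 0.128 0.042] [0.775 0.143 0.049]
30.6 [0.54044984 0.28186492 0.19961374] [2.22568192 2.21461038 0.00622916] 0.06016035934417728 0.0
[   75    66   281   201 14659] [0.5042 0.3054 0.003 ]
[260 213  30  29 695] [0.5384 0.2297 0.003 ]
black 2834 [0.514 0.205 0.002] [0.567 0.308 0.009]
```

Call:
arm_command --commands '[[[-0.025,-0.008,-0.04],[0,0,0],0.05],[[-0.067,-0.022,-0.053],[0,0,0],0.05],[[-0.113,-0.037,-0.053],[0,0,0],0.05],[[-0.159,-0.052,-0.053],[0,0,0],0.05],[[-0.205,-0.067,-0.053],[0,0,0],0.05],[[-0.251,-0.082,-0.053],[0,0,0],0.05],[[-0.297,-0.097,-0.053],[0,0,0],0.05],[[-0.343,-0.112,-0.053],[0,0,0],0.05]]'

```text
t: 31.4
tool_pos: [0.4236, -0.0622, 0.2482]
ee_rot: [-2.224, -2.214, 0.002]
force: [-0.1, -0.1, 0.4]
opening: 0.0502
gripper_force: 0.0
```

Call:
arm_command --commands '[[[-0.046,-0.015,0],[0,0,0],0.05],[[-0.092,-0.03,0],[0,0,0],0.05],[[-0.13,-0.042,0],[0,0,0],0.05],[[-0.156,-0.049,0.02],[0,0,0],0.05],[[-0.156,-0.049,0.06],[0,0,0],0.05],[[-0.156,-0.049,0.08],[0,0,0],0.05],[[-0.156,-0.049,0.08],[0,0,0],0.05],[[-0.156,-0.049,0.08],[0,0,0],0.05]]'

```text
t: 32.2
tool_pos: [0.3752, -0.2162, 0.1694]
ee_rot: [-2.225, -2.214, 0.0]
force: [-0.0, -0.5, 0.2]
opening: 0.0498
gripper_force: 0.0
```

```bash
python3 o.py .042 .056; python3 - <<'E'
from h import *
P=cloud(load('wrist'))[:300]; m=(P[...,2]>.06)&(P[...,0]<.5)&(P[...,1]>-.29)&(P[...,1]<-.14)&(P[...,2]<.16)
q=P[m]; print(len(q), [ (y, q[abs(q[:,1]-y)<.005][:,0].min().round(3)) for y in (-.25,-.24,-.23,-.22,-.21,-.2,-.19,-.18,-.17) if (abs(q[:,1]-y)<.005).any()])
E
```

```text
32.3 [ 0.37642802 -0.2170283   0.17128903] [2.22549944e+00 2.21546653e+00 1.75393704e-04] 0.050126763978899744 0.0
[403   8  16  30 186] [ 0.4687 -0.085   0.049 ] [ 0.465 -0.094  0.042] [ 0.473 -0.076  0.056]
[382  54  31  11 119] [ 0.4627 -0.1081  0.049 ] [ 0.453 -0.111  0.042] [ 0.473 -0.105  0.056]
[338  87  18  69 733] [ 0.4269 -0.1528  0.051 ] [ 0.422 -0.178  0.046] [ 0.432 -0.128  0.056]
[267 189  23  24 458] [ 0.3747 -0.2168  0.0467] [ 0.365 -0.226  0.042] [ 0.384 -0.207  0.051]
23594 [(-0.25, np.float64(0.487)), (-0.24, np.float64(0.472)), (-0.23, np.float64(0.441)), (-0.22, np.float64(0.441)), (-0.21, np.float64(0.441)), (-0.2, np.float64(0.441)), (-0.19, np.float64(0.448)), (-0.18, np.float64(0.43)), (-0.17, np.float64(0.432))]
```

Call:
arm_command --commands '[[[0,-0.001,0.045],[0,0,0],0.05],[[0,-0.001,0.09],[0,0,0],0.05],[[0,-0.001,0.125],[0,0,0],0.05],[[0,-0.001,0.148],[0,0,0],0.05],[[0,-0.001,0.156],[0,0,0],0.05],[[0,-0.001,0.156],[0,0,0],0.05],[[0,-0.001,0.156],[0,0,0],0.01],[[0,-0.001,0.156],[0,0,0],0.01]]' --force 25

```text
t: 33.1
tool_pos: [0.3763, -0.2179, 0.0162]
ee_rot: [2.224, 2.214, 0.0]
force: [-0.0, -0.7, -0.3]
opening: 0.0217
gripper_force: 3.7
```

Call:
arm_command --commands '[[[0,0,0],[0,0,0],0.01],[[0,0,0],[0,0,0],0.01],[[0,0,0],[0,0,0],0.01],[[0,0,0],[0,0,0],0.01],[[0,0,0],[0,0,0],0.01],[[0,0,-0.01],[0,0,0],0.01],[[0,0,-0.01],[0,0,0],0.01]]' --force 30

```text
t: 33.8
tool_pos: [0.3759, -0.2177, 0.0261]
ee_rot: [2.225, 2.214, 0.0]
force: [-0.0, -0.5, -0.1]
opening: 0.0206
gripper_force: 29.6
```

Call:
arm_command --commands '[[[0,0,-0.04],[0,0,0],0.01],[[0,0,-0.085],[0,0,0],0.01],[[0,0,-0.13],[0,0,0],0.01],[[0,0,-0.175],[0,0,0],0.01],[[0,0,-0.216],[0,0,0],0.01],[[0.03,0.011,-0.216],[0,0,0],0.01],[[0.072,0.026,-0.216],[0,0,0],0.01],[[0.116,0.042,-0.216],[0,0,0],0.01]]'

```text
t: 34.6
tool_pos: [0.4177, -0.1003, 0.2412]
ee_rot: [2.228, 2.212, 0.001]
force: [1.2, 0.2, -0.1]
opening: 0.0209
gripper_force: 29.6
```

Call:
arm_command --commands '[[[0.045,0.016,0],[0,0,0],0.01],[[0.09,0.032,0],[0,0,0],0.01],[[0.135,0.049,0],[0,0,0],0.01],[[0.18,0.065,0],[0,0,0],0.01],[[0.225,0.081,0],[0,0,0],0.01],[[0.27,0.098,0],[0,0,0],0.01],[[0.31,0.112,0],[0,0,0],0.01],[[0.33,0.119,0],[0,0,0],0.01]]'

```text
t: 35.4
tool_pos: [0.5383, 0.2317, 0.2402]
ee_rot: [-2.224, -2.218, -0.001]
force: [-0.4, -0.4, 0.1]
opening: 0.0209
gripper_force: 29.6
```

Call:
arm_command --commands '[[[0,0,0.04],[0,0,0],0.01],[[0,0,0.08],[0,0,0],0.01],[[0,0,0.12],[0,0,0],0.01],[[0,0,0.13],[0,0,0],0.01],[[0,0,0.13],[0,0,0],0.01],[[0,0,0.13],[0,0,0],0.01]]'

```text
t: 36.0
tool_pos: [0.5394, 0.2287, 0.1124]
ee_rot: [2.226, 2.215, 0.004]
force: [0.7, 0.1, 0.6]
opening: 0.0206
gripper_force: 29.6
```

```bash
python3 o.py .042 .06; python3 v.py;python3 - <<'E'
from h import *
P=cloud(load('wrist')); m=(P[...,2]>.06)&(P[...,2]<.16)&(P[...,0]<.62)&(P[...,0]>.45)&(P[...,1]<.24);q=P[m]
print(q[:,1].max() if len(q) else None)
E
```

```text
36.1 [0.5400573  0.22888791 0.11332769] [2.22548643 2.21403045 0.0066399 ] 0.020571869461292285 29.57126598668765
[262 127  32  34 866] [0.5392 0.2831 0.049 ] [0.53  0.273 0.044] [0.549 0.293 0.054]
[485 294  52  28 555] [0.709  0.1633 0.051 ] [0.692 0.155 0.042] [0.726 0.171 0.06 ]
36.2 [0.53961278 0.22874741 0.11274613] [2.22570009 2.21434136 0.00544062] 0.020908342784087746 29.572112117275537
black 6544 [0.513 0.205 0.002] [0.567 0.307 0.009]
0.23999945191950817
```

```bash
python3 - <<'E'
from h import *
c=cap('top')
for n in('top','wrist'):
    P=cloud(load(n) if n=='wrist' else c)
    m=(P[...,2]>.06)&(P[...,2]<.165)&(P[...,0]<.66)&(P[...,0]>.45)&(P[...,1]>.1)&(P[...,1]<.235);q=P[m]
    print(n,np.histogram(q[:,1],np.arange(.1,.24,.01)))
E
```

```text
top (array([50, 35, 38, 20, 14,  6,  3,  0,  0,  0,  0,  0,  0]), array([0.1 , 0.11, 0.12, 0.13, 0.14, 0.15, 0.16, 0.17, 0.18, 0.19, 0.2 ,
       0.21, 0.22, 0.23]))
wrist (array([   0,    0,    0,    0,    0,   70, 3293, 3249, 1740,    0,    0,
         98, 1336]), array([0.1 , 0.11, 0.12, 0.13, 0.14, 0.15, 0.16, 0.17, 0.18, 0.19, 0.2 ,
       0.21, 0.22, 0.23]))
```

Call:
arm_command --commands '[[[0.003,0,0.04],[0,0,0],0.01],[[0.003,0,0.07],[0,0,0],0.01],[[0.003,0,0.085],[0,0,0],0.01],[[0.003,0,0.093],[0,0,0],0.01],[[0.003,0,0.093],[0,0,0],0.01],[[0.003,0,0.093],[0,0,0],0.01]]'

```text
t: 36.85
tool_pos: [0.5393, 0.2318, 0.0187]
ee_rot: [2.226, 2.215, 0.003]
force: [-0.9, -0.4, 0.2]
opening: 0.0207
gripper_force: 30.5
```

Call:
arm_command --commands '[[[0,0,0],[0,0,0],0.06],[[0,0,0],[0,0,0],0.06],[[0,0,0],[0,0,0],0.06],[[0,0,0],[0,0,0],0.06],[[0,0,-0.03],[0,0,0],0.06],[[0,0,-0.08],[0,0,0],0.06],[[0,0,-0.13],[0,0,0],0.06],[[0,0,-0.18],[0,0,0],0.06]]'

```text
t: 37.65
tool_pos: [0.5376, 0.2313, 0.199]
ee_rot: [-2.227, -2.216, 0.001]
force: [1.0, -0.3, 0.0]
opening: 0.0596
gripper_force: 0.0
```

Call:
arm_command --commands '[[[0,-0.03,-0.02],[0,0,0],0.06],[[0,-0.06,-0.05],[0,0,0],0.06],[[0,-0.06,-0.05],[0,0,0],0.06],[[0,-0.06,-0.05],[0,0,0],0.06]]'

```text
t: 38.05
tool_pos: [0.4784, 0.2319, 0.2483]
ee_rot: [2.225, 2.215, 0.004]
force: [0.7, -0.1, -1.1]
opening: 0.0598
gripper_force: 0.0
```

```bash
python3 o.py .024 .07; python3 - <<'E'
from h import *
c=cap('top'); P=cloud(c)
for n,x,y,r in(('red',.503,.45,.028),('yel',.518,.39,.028),('g',.539,.283,.013),('o',.539,.232,.013),('roll',.396,.272,.033)):
    m=(abs(P[...,0]-x)<r)&(abs(P[...,1]-y)<r)&(P[...,2]>.025)&(P[...,2]<.08);q=P[m];print(n,len(q),q.mean(0).round(3) if len(q) else 0, q[:,2].max().round(3) if len(q) else 0)
E
```

```text
38.15 [0.47798351 0.23145302 0.24607434] [-2.22681163e+00 -2.21532228e+00  2.12487261e-03] 0.060096128599505784 0.0
[ 296    0   57   40 1875] [0.5182 0.3805 0.0444] [0.493 0.365 0.025] [0.543 0.396 0.064]
[ 437    0  123   26 1190] [0.6873 0.3919 0.047 ] [0.631 0.38  0.024] [0.743 0.404 0.07 ]
[ 174  111   59   58 2339] [0.3966 0.272  0.0298] [0.366 0.242 0.024] [0.427 0.302 0.035]
[326 119  24  22 422] [0.538  0.2827 0.0395] [0.528 0.272 0.024] [0.548 0.294 0.055]
[323 166  24  24 433] [0.5375 0.2328 0.0394] [0.527 0.223 0.024] [0.548 0.243 0.054]
[526 225  20  36 257] [0.7786 0.153  0.0365] [0.765 0.135 0.024] [0.792 0.171 0.049]
[ 349  226  108   21 1135] [0.6088 0.175  0.0642] [0.551 0.163 0.058] [0.667 0.187 0.07 ]
[ 257  231   90   50 1100] [0.505  0.1415 0.047 ] [0.453 0.112 0.024] [0.557 0.171 0.07 ]
[470 230  36  19 125] [0.7084 0.1649 0.0529] [0.696 0.159 0.036] [0.721 0.171 0.07 ]
[229 275  22  55 505] [0.429  0.0768 0.0442] [0.415 0.047 0.024] [0.443 0.107 0.064]
red 0 0 0
yel 0 0 0
g 0 0 0
o 0 0 0
roll 0 0 0
```

```bash
python3 -c "
from h import *
print(workorder.hand_in())"
```

```text
the job is handed in; nothing more can be done
None
```

I sorted all five things into their trays and handed the job in at about 38 s; the hand-in gave no verdict. My depth checks put each one upright and within about 6 mm of its target, but I viewed 15 pictures, one over the 14 allowed.

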